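# Make the desktop router safe and scrape its bed clear

### The arm

A 6-joint arm with a two-finger parallel gripper is mounted at the origin on the work surface. World frame = base frame: x ahead of the robot, y to its left, z up, the work surface at z = 0. Lengths are in m, angles in rad, forces in N, time in s.
With the tool pointing down it reaches from about 0.3 to 0.95 m from the base axis. Payload 3.1 kg.
Tool frame: the origin (TCP) lies at the centre of the arm's flange, where the gripper is bolted on; the fingertips stand 173 mm ahead of it and the grasp point (between the pads) lies 155 mm ahead of it; z points along the fingers, y is the line along which they close (so a half turn about z gives the same grasp; the last joint's range is limited). The gripper opens to 85 mm and grips with 20 to 120 N. Pads are 22 mm wide; open, the fingers measure 114 mm over their backs; the gripper's body (76 mm by 85 mm) begins 54 mm behind the grasp point. The pads swing forward as they close: fully open they stand 13 mm farther back than shut.
Start: joints at [-1.308, 0.308, 1.634, -0, 1.2, -0.07], TCP at [0.204, -0.591, 0.405] pointing down, gripper open.
Joint ranges: [-3.06, 3.06], [-0.79, 1.96], [0.05, 2.63], [-1.19, 4.34], [0.05, 2.64], [-2.94, 2.94]. Speed limits (rad/s): [2.79, 2.79, 3.14, 3.14, 3.14, 3.14].

### API

Orientations are given as a unit quaternion [w, x, y, z].
In Python, from plant import sense, optics, bot gives the robot as it stands.
- The arm moves only by the tool play_rows, never from a script. Its argument "commands" is a list of rows, each a list of 5 numbers: the shift along the world's x, y, z in units of 30 mm (1.0 is 30 mm), then the turn about the world's z in units of 6 degrees (1.0 is 6 degrees), then the closure, from 0 (fully open) to 1 (shut). In form: [[x, y, z, yaw, hand], ...]. A call has exactly 5 rows; each row shifts and turns the commanded pose from where the row before left it; what a row does not reach is not made up. A row lasts 1/10 s, in which the tool goes at most 50 mm and 8.59 degrees, less where a joint would pass 70% of its speed; a pose out of reach is approached as far as the arm can. A call is refused whole if a number of a shift passes 1 or a number of a turn 1, either way. A call with a gripper value outside its range is refused whole. The fingers move at their own pace and stop on an object; "force" is the grip in N (left out, the last holds). Time passes only in rows, so rows that do not move let the fingers close, or fill a call up. It gives the time, the measured TCP pose, the force, the opening and the grip force at its end, in the units of the state.
- sense(): the state, without advancing time (a new reading comes with each control period).
- optics.read_camera(name): name is "side" or "top" or "wrist"; returns a dict with "frame" (420x560x3 uint8, blue, green, red), "vfov" (degrees; the focal length in pixels is half the picture's height over the tangent of half this angle, whatever the lens; pixels are square), "cx", "cy" (the principal point, pixels), "extrinsics" (4x4, takes a point from world to camera coordinates); the wrist camera has in their place "T_tool_cam" (4x4, takes a point from camera to tool coordinates, whose origin is the TCP and whose axes are the flange's). Camera axes: x right, y down, z forward; pixel columns grow to the right and rows downward; lengths in m; the calibration is good to about 2 mm. A picture is of the moment at which its call begins: read the wrist's pose just before it. There is no depth.
- bot.close_job(): hands the job in; it is judged then, once.
The state is a dict: "t": time; "qpos": joint angles; "dq": joint speeds; "tau": joint torques, N m; "eef_pos": TCP position; "eef_rot": TCP orientation; "force": force on the tool from outside, world axes, zero at the start; "ft_torque": the same for the moment, N m; "finger_gap": opening from 0.0 (shut) to 1.0 (fully open); "grasp_force": force on a finger pad.
Only numpy, scipy, OpenCV 4.12 (cv2) and the standard library are available. Lean on these libraries where they do the work, as an engineer would, in place of code of your own. Each camera call takes 0.05 s, during which the arm holds its last target. There are 200 camera calls.

### The job

First make the little CNC router safe: on its grey speed box turn the black outer ring fully back to off (its white line at the red mark), leaving the silver fine knob on top of it as it is set. Then take the scraper by its orange handle and push all four loose wood chips off the bed into the chip tray at its front, touching the chips only with the scraper and without bumping the machine, the clamped workpiece or the things standing around. Last, stand the scraper back on the bench on its steel sole and let go.

Things in the scene. Friction and masses are not known exactly. Their poses are not given: they have to be found in the camera images.
- cnc: Fixed desktop CNC router: blue uprights, gantry bridge over the far half of an aluminium bed, grey chip tray in front. Origin on the bench (z = 0) under the bed, x away from the robot (within 0.15 rad), z up. The points bed, gantry and tray below have the same axes.
- bed (a point): Point on the bed's flat top, 55 mm above the cnc origin. From it the bed runs x -105 (front edge, over the tray) to 125 mm, y -160 to 160. Blue side rails 12 mm high at |y| 152 to 162 mm; no lip at the front or rear edge.
- gantry (a point): Middle of the underside of the gantry beam, at (52.5, 0, 205) mm from the cnc origin. Beam: 35 mm in x, 60 mm high, whole width; 150 mm of headroom over the bed, so the gripper must lean back towards the robot to reach under it. Uprights: cnc x 20 to 80, |y| 162 to 182 mm, 280 mm tall.
- tray (a point): Middle of the chip tray's floor, at (-153, 0, 8) mm from the cnc origin. Inside: x -48 to 48, y -161 to 161 mm from here; walls up to 45 mm above the bench, its far side is the bed's front face. Fixed.
- spindle (a joint): Spindle carriage on the far side of the gantry beam, position along cnc y in m (-0.1 to 0.1), stiff (8 N); motor 48 mm in diameter around cnc x = 106 mm; its cutter tip hangs 109 mm above the bed. Need not be moved.
- workpiece: Dark wooden workpiece with two red clamps, fixed in the middle of the bed: 102 (x) x 46 (y) x 36 mm (z) over all, origin at the centre of its underside on the bed, axes nearly parallel to those of cnc. To each side of it a clear lane about 115 to 140 mm wide runs to the side rail.
- chip1: Loose hardwood chip, a pale block 60 x 24 x 12 mm (x, y, z), 11 to 21 g; origin at the centre of its underside, z up. Starts flat on the bed in the lane on the left side of the workpiece (cnc plus y), at any yaw.
- chip2: Loose hardwood chip, a pale block 60 x 24 x 12 mm (x, y, z), 11 to 21 g; origin at the centre of its underside, z up. Starts flat on the bed in the lane on the left side of the workpiece (cnc plus y), at any yaw.
- chip3: Loose hardwood chip, a pale block 60 x 24 x 12 mm (x, y, z), 11 to 21 g; origin at the centre of its underside, z up. Starts flat on the bed in the lane on the right side of the workpiece (cnc minus y), at any yaw.
- chip4: Loose hardwood chip, a pale block 60 x 24 x 12 mm (x, y, z), 11 to 21 g; origin at the centre of its underside, z up. Starts flat on the bed in the lane on the right side of the workpiece (cnc minus y), at any yaw.
- scraper: Loose scraper, about 240 g: a wooden block with a steel sole, 36 (x) x 96 (y) x 40 mm (z), origin at the centre of the sole, z up when it stands. Its orange handle leans 40 degrees back to -x (see scraper_grip). Stands on the bench left or right of the machine, handle towards the robot (within 0.4 rad).
- scraper_grip (a point): Grip point on the scraper's handle, at (-80, 0, 96) mm in the scraper's frame; same axes as the scraper. The handle's centre line runs from the scraper's origin along (-0.643, 0, 0.766) and ends 162 mm from it; 24 mm wide in y (flat parallel sides, grip these), 18 mm thick.
- pod: Fixed grey speed box, 100 x 100 x 48 mm, origin at the centre of its underside. The knobs' common axis is vertical through the box's centre. Outer: black ring 54 mm in diameter, z 50 to 72 mm. Inner: silver fine knob 26 mm in diameter, z 74 to 94 mm. The red off mark is on the top at its -x side.
- knob_axis (a point): Point on the knobs' axis at half height of the black outer ring (61 mm above the bench).
- ring (a joint): Angle of the black outer ring, rad: 0 = off, at a stop, white line at the red mark; grows clockwise seen from above, up to 1.7. Turns lightly (0.04 N m) and stays where left; turn it anticlockwise from above to off.
- fine (a joint): Angle of the silver inner knob, rad, clockwise from above. Must stay as set.
- fine_tip (a point): Outer end of the red line on top of the silver inner knob, 12 mm off the axis.
- bottle: Yellow glue bottle, 58 mm in diameter, 130 mm tall, origin at the centre of its underside. Leave alone.
- tin: Varnish tin, green with a broad white label and pale lid, 76 mm in diameter, 85 mm tall, origin at the centre of its underside. Leave alone.
- finial: Turned wooden finial, 64 mm in diameter, 80 mm tall, origin at the centre of its underside. Leave alone.
Not all that is in view belongs to the job. What is shaped like the scraper but yellow is not meant. Leave any blue look-alike of the chip4 alone.

How it is judged:
On the way, in this order (a step that is already met when the one before it is completed fails the run):
1. the outer ring is turned back to off (value of joint ring below 0.1 rad), for 0.2 s.
2. the scraper is lifted off the bench in the gripper (height (world z) of scraper above 0.03 m and contact force between the fingers and scraper above 1 N), for 0.2 s.
3. all four chips lie in the chip tray, at rest (x of chip1 in the frame of cnc between -0.203 and -0.1 m and y of chip1 in the frame of cnc between -0.163 and 0.163 m and z of each of chip1, chip2, chip3, chip4 in the frame of cnc below 0.048 m and linear speed of each of chip1, chip2, chip3, chip4 below 0.03 m/s and x of chip2 in the frame of cnc between -0.203 and -0.1 m and y of chip2 in the frame of cnc between -0.163 and 0.163 m and x of chip3 in the frame of cnc between -0.203 and -0.1 m and y of chip3 in the frame of cnc between -0.163 and 0.163 m and x of chip4 in the frame of cnc between -0.203 and -0.1 m and y of chip4 in the frame of cnc between -0.163 and 0.163 m), for 0.2 s.
At the end, for the whole second after the job is handed in: The outer ring is within 0.1 rad of off; all four chips lie at rest in the chip tray (their origins inside its walls and below 48 mm); the scraper stands released and at rest on the bench on its sole (origin under 5 mm high, tilt under 0.12 rad) (all of step 3 and value of joint ring below 0.1 rad and height (world z) of scraper between -0.004 and 0.005 m and angle between scraper's own z axis and vertical below 0.12 rad and linear speed of scraper below 0.02 m/s); the robot touches nothing.
It fails at once if the fine knob is turned (its line's tip moves over 2.5 mm, about 0.2 rad) (distance of fine_tip from where it was at the start of the episode above 0.0025 m).
It fails at once if the arm or gripper touches a chip (over 0.5 N) (contact force between any of the arm, the fingers and chip1 above 0.5 N or contact force between any of the arm, the fingers and chip2 above 0.5 N or contact force between any of the arm, the fingers and chip3 above 0.5 N or contact force between any of the arm, the fingers and chip4 above 0.5 N).
It fails at once if the machine is bumped by the arm or gripper (over 8 N) or rammed with the scraper (over 40 N) (contact force between scraper and cnc above 40 N or contact force between any of the arm, the fingers and cnc above 8 N).
It fails at once if the workpiece is knocked by arm or scraper (over 15 N) (contact force between any of the arm, the fingers, scraper and workpiece above 15 N).
It fails at once if a bystander is shifted by more than 15 mm or tipped (distance of any of bottle, tin, finial from where it was at the start of the episode above 0.015 m or angle between any of bottle, tin, finial's own z axis and vertical above 0.3 rad).
It also fails if it takes over 72 s, if anything falls off the work surface, if the arm or the gripper's body presses on something with over 40 N, if the wrist force passes 120 N, or if a joint passes its speed limit or range.

## Working session

There is one attempt and no reset: what is moved stays moved. The work goes in short steps, Python scripts to look and compute and a tool call to move; the robot and the scene stay as the last step left them, time stands still between calls to the robot, and variables do not carry over. Pictures are saved under pics/ and viewed, at most 10 in all, crops included, and the job is handed in when it is done.

Besides the shell and the picture viewer there is one more tool, called after "Call:" as name([rows], argument=value, ...), one row to a line, values as JSON. play_rows: Moves the arm, as the interface text tells. Its arguments: {"type":"object","properties":{"commands":{"type":"array"},"force":{"type":"number"}},"required":["commands"]}

```bash
mkdir -p pics; ls; python3 - <<'E'
from plant import sense, optics, bot
import cv2, numpy as np
s=sense(); print(s)
for n in ['top','side']:
    c=optics.read_camera(n); print(n,c['vfov'],c['cx'],c['cy'],np.round(c['extrinsics'],4).tolist(),[k for k in c])
    cv2.imwrite(f'pics/{n}0.png',c['frame'])
    np.savez(f'{n}.npz',E=c['extrinsics'],f=c['vfov'],cx=c['cx'],cy=c['cy'],frame=c['frame'])
E
```

```text
pics
{'t': 0.0, 'qpos': array([-1.30770108e+00,  3.09012450e-01,  1.63521992e+00,  2.37143440e-05,
        1.19970267e+00, -6.96915549e-02]), 'dq': array([ 0.00173023, -0.00081397, -0.00165456,  0.00071426, -0.0005568 ,
       -0.00082293]), 'tau': array([-2.43307877e-03, -4.15252876e+01, -2.76661545e+01, -3.96990426e-04,
        1.02574736e-02,  2.33512068e-06]), 'eef_pos': array([ 0.20404263, -0.59029474,  0.40342608]), 'eef_rot': array([-1.16678587e-03,  9.86188566e-01,  1.65622282e-01, -1.02086501e-04]), 'force': array([ 0.46090821, -0.1969239 , -1.09291797]), 'ft_torque': array([ 0.04246232,  0.04859272, -0.0200993 ]), 'grasp_force': 0.0, 'finger_gap': 0.9963215329332642}
top 55.188454241609506 281.5859035825642 212.21114298522403 [[0.0016, -1.0, 0.0027, 0.1313], [-0.9952, -0.0019, -0.0983, 0.4871], [0.0983, -0.0025, -0.9952, 1.2223], [0.0, 0.0, 0.0, 1.0]] ['frame', 'vfov', 'cx', 'cy', 'extrinsics']
side 48.630715585971544 277.6093567927495 215.08040127831276 [[0.8328, -0.5535, -0.0117, -0.3096], [-0.3294, -0.4784, -0.814, 0.3393], [0.445, 0.6817, -0.5807, 1.385], [0.0, 0.0, 0.0, 1.0]] ['frame', 'vfov', 'cx', 'cy', 'extrinsics']
```

View pics/top0.png

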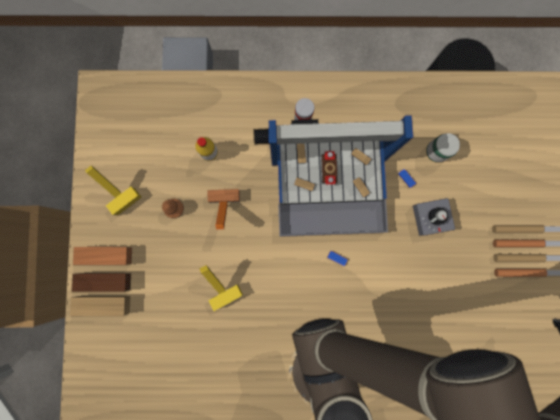

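View pics/side0.png

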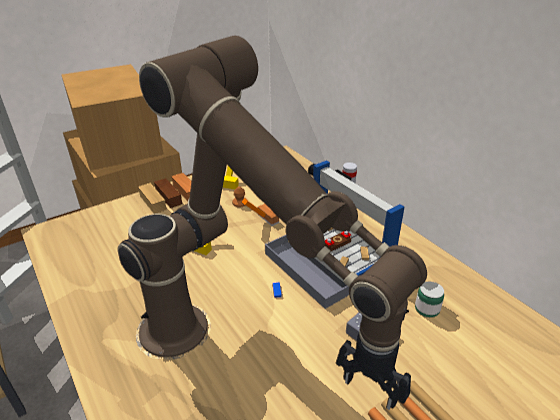

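The top view shows the candidates. Scraper: the orange-handled one at (222,205), while the yellow look-alikes are at (115,190) and (222,288). Pod: (434,217). Pale chips: (302,153), (305,184), (361,157) and (361,187). Blue look-alikes are at (407,178) and (338,258). Next I'll take one close crop to check.

```bash
cat > h.py <<'E'
import numpy as np, cv2
from scipy.spatial.transform import Rotation as R
def ray(c,u,v):
    f=210/np.tan(np.radians(c['f'])/2); E=c['E']
    d=E[:3,:3].T@np.array([(u-c['cx'])/f,(v-c['cy'])/f,1]); o=-E[:3,:3].T@E[:3,3]; return o,d
def p2w(c,u,v,z):
    o,d=ray(c,u,v); return o+d*(z-o[2])/d[2]
def w2p(c,p):
    f=210/np.tan(np.radians(c['f'])/2); q=c['E'][:3,:3]@np.array(p)+c['E'][:3,3]; return q[:2]/q[2]*f+[c['cx'],c['cy']]
def load(n): 
    d=np.load(n+'.npz'); return {k:d[k] for k in d}
def grab(n):
    from plant import sense, optics
    s=sense(); c=optics.read_camera(n)
    if n=='wrist':
        w=s['eef_rot']; T=np.eye(4); T[:3,:3]=R.from_quat([w[1],w[2],w[3],w[0]]).as_matrix(); T[:3,3]=s['eef_pos']
        E=np.linalg.inv(T@c['T_tool_cam'])
    else: E=c['extrinsics']
    d=dict(E=E,f=c['vfov'],cx=c['cx'],cy=c['cy'],frame=c['frame']); return d
def crop(c,u0,u1,v0,v1,k,name):
    cv2.imwrite('pics/'+name,cv2.resize(c['frame'][v0:v1,u0:u1],None,fx=k,fy=k,interpolation=cv2.INTER_CUBIC))
E
python3 - <<'E'
from h import *
c=load('top'); crop(c,195,465,95,245,2.96,'topc.png')
w=grab('wrist'); np.savez('wrist.npz',**w); cv2.imwrite('pics/wrist0.png',w['frame']); print(w['f'],w['cx'],w['cy'],np.round(w['E'],3).tolist())
for n,(u,v,z) in dict(pod=(434,217,.048),c1=(302,153,.067),c2=(305,184,.067),c3=(361,157,.067),c4=(361,187,.067),wp=(330,168,.09),scr=(224,196,.04),trFL=(281,236,.045),trFR=(385,233,.045),upL=(274,123,.28),upR=(408,118,.28)).items(): print(n,p2w(c,u,v,z).round(3))
E
```

```text
68.74388129710829 275.7030204282692 211.247467958151 [[0.326, -0.946, -0.003, -0.623], [-0.907, -0.313, 0.283, -0.037], [-0.268, -0.089, -0.959, 0.381], [0.0, 0.0, 0.0, 1.0]]
pod [ 0.471 -0.331  0.048]
c1 [0.664 0.07  0.067]
c2 [0.568 0.062 0.067]
c3 [ 0.652 -0.109  0.067]
c4 [ 0.559 -0.107  0.067]
wp [ 0.613 -0.011  0.09 ]
scr [0.535 0.309 0.04 ]
trFL [0.412 0.134 0.045]
trFR [ 0.422 -0.182  0.045]
upL [0.687 0.152 0.28 ]
upR [ 0.701 -0.186  0.28 ]
```

View pics/topc.png

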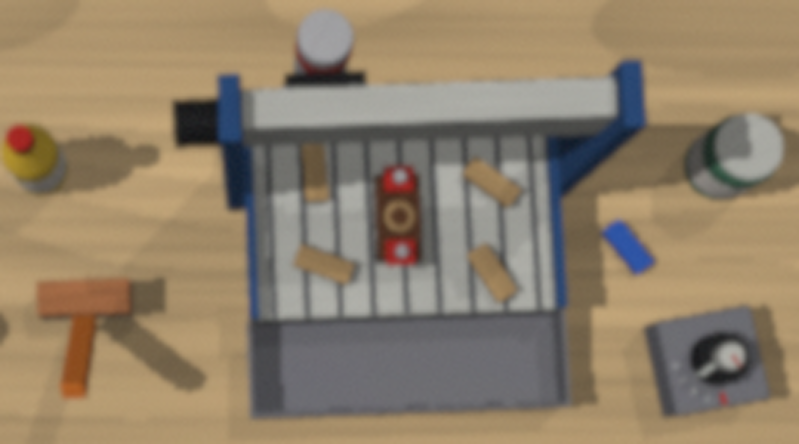

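View pics/wrist0.png

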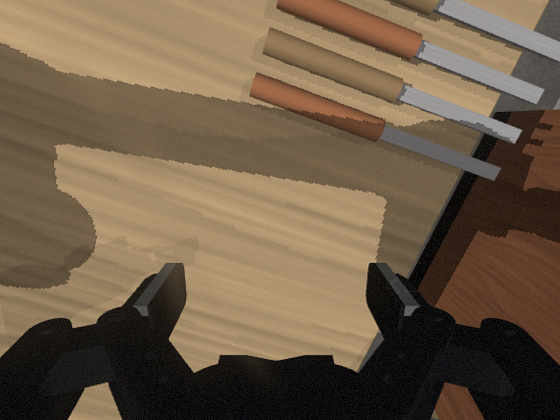

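The crop confirms it: orange scraper block at (84,298) with its handle end at (73,390). The pod ring is at (722,357), with its white line pointing lower-left and the red mark at (722,398). There are two pale chips in each lane. The wrist view shows only bench and chisels, with image up being tool +x. Next I'll work out the numbers.

```bash
cat > fit.py <<'E'
from h import *
from scipy.optimize import least_squares
c=load('top'); P=lambda a:np.array(a)/2.96+[195,95]
obs=[((252,318),(-.105,.162,.067)),((566,308),(-.105,-.162,.067)),((220,76),(.08,.182,.28)),((240,76),(.08,.162,.28)),((617,62),(.08,-.162,.28)),((642,62),(.08,-.182,.28)),((240,141),(.02,.162,.28)),((617,128),(.02,-.162,.28))]
def cw(t,p): a=t[2]; return [t[0]+p[0]*np.cos(a)-p[1]*np.sin(a),t[1]+p[0]*np.sin(a)+p[1]*np.cos(a),p[2]]
r=least_squares(lambda t:np.concatenate([w2p(c,cw(t,p))-P(o) for o,p in obs]),[.61,-.01,.03],loss='soft_l1')
t=r.x; print('cnc',t.round(4)); print((r.fun.reshape(-1,2)).round(1).tolist()); np.save('cnc.npy',t)
def tocnc(p): a=t[2]; d=np.array(p[:2])-t[:2]; return np.array([d[0]*np.cos(a)+d[1]*np.sin(a),-d[0]*np.sin(a)+d[1]*np.cos(a)])
ch={'c1':[(304,143),(325,143),(328,200),(306,202)],'c2':[(303,244),(356,265),(349,285),(294,264)],'c3':[(477,158),(521,189),(510,207),(464,176)],'c4':[(490,243),(517,291),(499,302),(469,253)]}
if __name__=='__main__':
    for n,q in ch.items():
        print(n,[ (tocnc(p2w(c,*P(a),.067))*1000).round().tolist() for a in q])
    for n,a,z in [('wp',(399,215),.091),('ring',(722,357),.072),('fine',(731,355),.094),('mark',(722,398),.049),('line',(700,374),.073),('blk',(84,298),.040),('hend',(74,390),.12),('bL',(38,285),.04),('bR',(130,280),.04),('motor',(325,40),.3),('tin',(751,148),.085),('bottle',(20,140),.13),('pod1',(755,306),.048),('pod0',(647,325),.048),('pod2',(667,415),.048),('pod3',(770,395),.048)]:
        p=p2w(c,*P(a),z); print(n,p.round(3),(tocnc(p)*1000).round())
E
python3 fit.py
```

```text
cnc [ 0.6211 -0.0169  0.038 ]
[[-1.5, 0.7], [0.2, 0.2], [-1.6, -0.4], [-0.4, -0.7], [0.6, -0.4], [0.0, -0.6], [0.4, 0.7], [2.1, 0.6]]
c1 [[76.0, 97.0], [76.0, 76.0], [16.0, 75.0], [15.0, 98.0]]
c2 [[-29.0, 103.0], [-52.0, 50.0], [-73.0, 58.0], [-49.0, 113.0]]
c3 [[54.0, -80.0], [20.0, -123.0], [2.0, -111.0], [36.0, -65.0]]
c4 [[-35.0, -88.0], [-85.0, -113.0], [-96.0, -94.0], [-44.0, -66.0]]
wp [ 0.613 -0.011  0.091] [-7.  7.]
ring [ 0.473 -0.337  0.072] [-160. -314.]
fine [ 0.473 -0.337  0.094] [-160. -314.]
mark [ 0.433 -0.344  0.049] [-201. -320.]
line [ 0.456 -0.314  0.073] [-177. -290.]
blk [0.536 0.311 0.04 ] [-73. 331.]
hend [0.435 0.308 0.12 ] [-173.  331.]
bL [0.55  0.359 0.04 ] [-57. 378.]
bR [0.555 0.264 0.04 ] [-55. 283.]
motor [0.718 0.076 0.3  ] [100.  89.]
tin [ 0.685 -0.369  0.085] [  50. -354.]
bottle [0.679 0.363 0.13 ] [ 72. 377.]
pod1 [ 0.528 -0.382  0.048] [-107. -362.]
pod0 [ 0.508 -0.27   0.048] [-123. -249.]
pod2 [ 0.415 -0.288  0.048] [-216. -263.]
pod3 [ 0.436 -0.394  0.048] [-199. -370.]
```

Call:
play_rows([
  [0.9,0.85,0,0,0],
  [0.9,0.85,0,0,0],
  [0.9,0.85,0,0,0],
  [0.9,0.85,0,0,0],
  [0.9,0.85,0,0,0],
])

```text
t: 0.65
eef_pos: [0.3399, -0.462, 0.4043]
eef_rot: [-0.0, 0.986, 0.165, -0.0]
force: [0.2, 0.5, 0.2]
finger_gap: 1.002
grasp_force: 0.0
```

Call:
play_rows([
  [0.9,0.85,-0.4,0,0],
  [0.9,0.85,-0.4,0,0],
  [0.9,0.85,-0.4,0,0],
  [0.9,0.85,-0.4,0,0],
  [0.9,0.8,0,0,0],
])

```text
t: 1.15
eef_pos: [0.4742, -0.3352, 0.3542]
eef_rot: [-0.002, 0.986, 0.166, -0.002]
force: [0.6, 0.0, 0.7]
finger_gap: 1.002
grasp_force: 0.0
```

```bash
python3 - <<'E'
from h import *
from plant import sense
w=grab('wrist'); np.savez('wrist.npz',**w); cv2.imwrite('pics/wrist1.png',w['frame']); s=sense(); print(s['eef_pos'],s['force'],s['eef_rot'],s['qpos'],w2p(w,[.473,-.337,.094]))
E
```

```text
[ 0.47779172 -0.33239733  0.35517885] [2.80768011 1.77702305 0.64163817] [-0.00235341  0.98599809  0.16673559  0.00121656] [-0.68386026  0.27845821  1.77918134  0.00557431  1.08589665  0.54929583] [279.49920753 217.28343555]
```

View pics/wrist1.png

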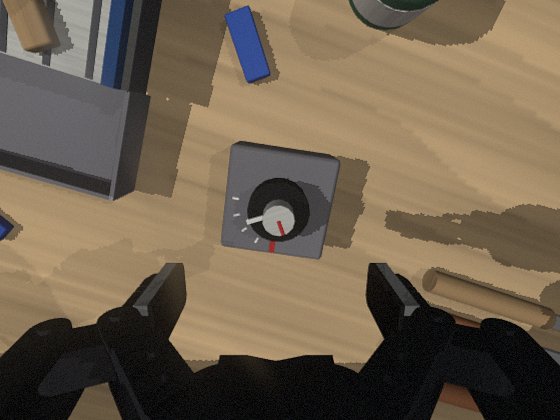

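The fine knob sits at (279,217), exactly where predicted, so the axis is (0.473, -0.337). The ring's white line ends at (248,221) and the red mark is at (272,247), so the ring is about 60° clockwise of off. I'll grip it and turn.

Call:
play_rows([
  [0,0,-1,0,0],
  [0,0,-1,0,0],
  [0,0,-1,0,0],
  [0,0,-0.8,0,0],
  [0,0,-0.5,0,0],
], force=20)

```text
t: 1.7
eef_pos: [0.4732, -0.3366, 0.2252]
eef_rot: [-0.001, 0.986, 0.166, -0.001]
force: [-0.3, 0.2, -1.2]
finger_gap: 0.997
grasp_force: 0.0
```

Call:
play_rows([
  [0,0,0,0,0.2],
  [0,0,0,0,0.5],
  [0,0,0,0,0.5],
  [0,0,0,0,0.5],
  [0,0,0,0,0.5],
])

```text
t: 2.2
eef_pos: [0.4742, -0.3366, 0.2289]
eef_rot: [-0.001, 0.986, 0.165, 0.0]
force: [-2.6, 4.9, 2.9]
finger_gap: 0.616
grasp_force: 22.4
```

Call:
play_rows([
  [0,0,0.1,0.7,0.5],
  [0,0,0,1,0.5],
  [0,0,0,1,0.5],
  [0,0,0,1,0.5],
  [0,0,0,1,0.5],
])

```text
t: 2.7
eef_pos: [0.4735, -0.3356, 0.2291]
eef_rot: [-0.002, 0.915, 0.403, -0.0]
force: [0.0, 4.8, -9.3]
finger_gap: 0.614
grasp_force: 27.4
```

Call:
play_rows([
  [0,0,0,1,0.5],
  [0,0,0,1,0.5],
  [0,0,0,1,0.5],
  [0,0,0,1,0.5],
  [0,0,0,1,0.5],
])

```text
t: 3.2
eef_pos: [0.4725, -0.3351, 0.2291]
eef_rot: [-0.004, 0.78, 0.626, -0.0]
force: [-3.1, 5.8, -4.4]
finger_gap: 0.619
grasp_force: 27.7
```

Call:
play_rows([
  [0,0,0,0.7,0.5],
  [0,0,0,0.3,0.5],
  [0,0,0,0,0.5],
  [0,0,0,0,0.2],
  [0,0,0,0,0],
])

```text
t: 3.7
eef_pos: [0.475, -0.3381, 0.2321]
eef_rot: [0.002, 0.747, 0.664, 0.0]
force: [-0.4, 0.0, 0.2]
finger_gap: 0.93
grasp_force: 0.0
```

Call:
play_rows([
  [0,0,0,0,0],
  [0,0,1,0,0],
  [0,0,1,0,0],
  [0,0,1,0,0],
  [0,0,1,0,0],
])

```text
t: 4.2
eef_pos: [0.4745, -0.3377, 0.353]
eef_rot: [0.001, 0.747, 0.664, 0.0]
force: [-0.3, 0.1, 0.5]
finger_gap: 1.003
grasp_force: 0.0
```

Call:
play_rows([
  [0,0,0.5,-1,0],
  [0,0,0,-1,0],
  [0,0,0,-1,0],
  [0,0,0,0,0],
  [0,0,0,0,0],
])

```text
t: 4.7
eef_pos: [0.4743, -0.3375, 0.3663]
eef_rot: [0.001, 0.842, 0.54, 0.0]
force: [-0.5, 0.2, -0.2]
finger_gap: 1.003
grasp_force: 0.0
```

```bash
python3 - <<'E'
from h import *
from plant import sense
w=grab('wrist'); np.savez('wrist.npz',**w); s=sense(); print(s['eef_pos'],s['eef_rot'],s['qpos'])
u,v=w2p(w,[.473,-.337,.072]).astype(int); print(u,v)
cv2.imwrite('pics/wrist2.png',cv2.resize(w['frame'][v-80:v+80,u-80:u+80],None,fx=3,fy=3))
E
```

```text
[ 0.47423892 -0.33742898  0.36601162] [4.48277936e-04 8.41652565e-01 5.40019214e-01 8.46052024e-05] [-6.93194380e-01  2.65654829e-01  1.77163670e+00 -1.22957198e-04
  1.10339537e+00 -2.63262713e-01]
274 205
```

View pics/wrist2.png

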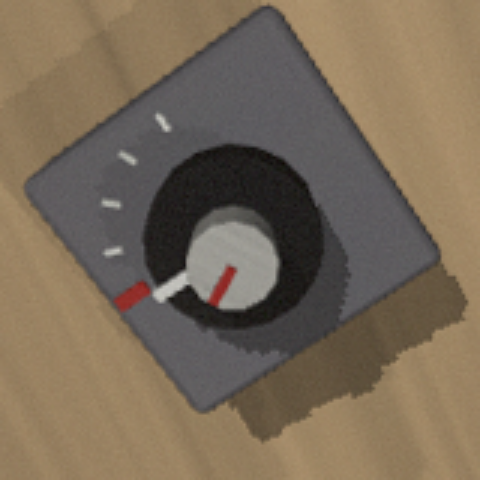

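The white line now points at the red mark, so the ring is off, and the fine knob looks untouched. Next is the scraper.

Call:
play_rows([
  [-0.04,0.87,0,-0.42,0],
  [-0.04,0.87,0,-0.42,0],
  [-0.04,0.87,0,-0.42,0],
  [-0.04,0.87,0,-0.42,0],
  [-0.04,0.87,0,-0.42,0],
])

```text
t: 5.25
eef_pos: [0.4681, -0.2058, 0.3656]
eef_rot: [0.0, 0.896, 0.443, 0.0]
force: [0.4, -0.2, 0.2]
finger_gap: 1.004
grasp_force: 0.0
```

Call:
play_rows([
  [-0.04,0.87,0,-0.42,0],
  [-0.04,0.87,0,-0.42,0],
  [-0.04,0.87,0,-0.42,0],
  [-0.04,0.87,0,-0.42,0],
  [-0.04,0.87,0,-0.42,0],
])

```text
t: 5.75
eef_pos: [0.4621, -0.0753, 0.3658]
eef_rot: [0.0, 0.94, 0.342, 0.0]
force: [1.2, -0.3, -0.8]
finger_gap: 0.999
grasp_force: 0.0
```

Call:
play_rows([
  [-0.04,0.87,0,-0.42,0],
  [-0.04,0.87,0,-0.42,0],
  [-0.04,0.87,0,-0.42,0],
  [-0.04,0.87,0,-0.42,0],
  [-0.04,0.87,0,-0.42,0],
])

```text
t: 6.25
eef_pos: [0.4561, 0.0553, 0.3658]
eef_rot: [0.0, 0.971, 0.237, 0.0]
force: [-0.4, -0.3, -0.3]
finger_gap: 1.003
grasp_force: 0.0
```

Call:
play_rows([
  [-0.04,0.87,0,-0.42,0],
  [-0.04,0.87,0,-0.42,0],
  [-0.04,0.87,0,-0.42,0],
  [-0.04,0.87,0,-0.42,0],
  [-0.04,0.87,0,-0.42,0],
])

```text
t: 6.75
eef_pos: [0.4501, 0.1859, 0.3658]
eef_rot: [0.0, 0.992, 0.129, 0.0]
force: [-0.5, 0.1, -0.3]
finger_gap: 1.003
grasp_force: 0.0
```

Call:
play_rows([
  [-0.04,0.87,0,-0.42,0],
  [-0.04,0.87,0,-0.42,0],
  [-0.04,0.87,0,-0.42,0],
  [-0.04,0.87,0,-0.42,0],
  [-0.04,0.87,0,-0.42,0],
])

```text
t: 7.25
eef_pos: [0.4441, 0.3164, 0.3657]
eef_rot: [-0.0, 1.0, 0.02, 0.0]
force: [0.1, -0.2, -0.5]
finger_gap: 1.001
grasp_force: 0.0
```

Call:
play_rows([
  [0,0,0,0,0],
  [0,0,0,0,0],
  [0,0,0,0,0],
  [0,0,0,0,0],
  [0,0,0,0,0],
])

```text
t: 7.75
eef_pos: [0.4443, 0.3145, 0.3657]
eef_rot: [0.0, 1.0, 0.019, -0.0]
force: [0.2, 0.2, -0.0]
finger_gap: 1.004
grasp_force: 0.0
```

```bash
python3 - <<'E'
from h import *
from plant import sense
w=grab('wrist'); np.savez('wrist.npz',**w); cv2.imwrite('pics/wrist3.png',w['frame']); s=sense(); print(s['eef_pos'],s['eef_rot'],s['qpos'])
for p in [(.536,.311,.04),(.443,.307,.111),(.432,.307,.124)]: print(w2p(w,p))
E
```

```text
[0.44431129 0.31460341 0.36574112] [4.18119305e-05 9.99812017e-01 1.93888751e-02 3.10992366e-05] [ 5.36161338e-01  1.95767431e-01  1.85917794e+00 -1.16866974e-04
  1.08663453e+00  2.06823188e+00]
[283.99851989  97.86570365]
[286.08321213 219.80231642]
[285.94564496 239.37296725]
```

View pics/wrist3.png

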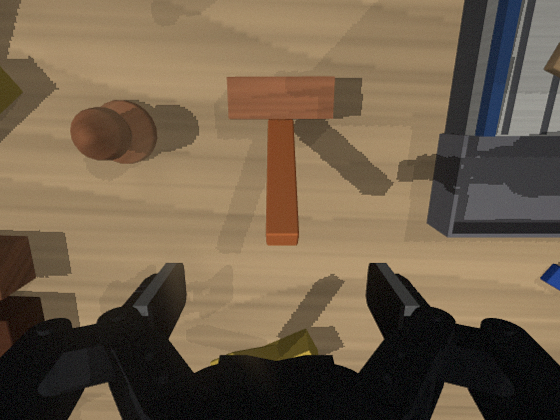

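Orange scraper: block corners at (227,78)–(335,118) and handle end at (282,238). It is aligned with the gripper to within 0.02 rad. I'll shift -4 mm in y and descend to grip the handle near its end.

Call:
play_rows([
  [0,-0.13,-0.8,0,0],
  [0,0,-0.8,0,0],
  [0,0,-0.8,0,0],
  [0,0,-0.7,0,0],
  [0,0,-0.36,0,0],
], force=40)

```text
t: 8.3
eef_pos: [0.4435, 0.3105, 0.26]
eef_rot: [0.001, 1.0, 0.02, -0.001]
force: [-0.4, -0.2, 0.5]
finger_gap: 1.002
grasp_force: 0.0
```

Call:
play_rows([
  [0,0,0,0,0.5],
  [0,0,0,0,1],
  [0,0,0,0,1],
  [0,0,0,0,1],
  [0,0,0,0,1],
])

```text
t: 8.8
eef_pos: [0.4446, 0.3116, 0.2632]
eef_rot: [-0.0, 1.0, 0.02, 0.001]
force: [0.2, -0.9, 4.0]
finger_gap: 0.278
grasp_force: 42.3
```

```bash
python3 - <<'E'
from plant import sense
s=sense(); print(s['eef_pos'],s['force'],s['finger_gap'],s['grasp_force'])
E
```

```text
[0.4445977  0.31156627 0.26316406] [ 0.24875614 -0.88335199  4.02110921] 0.277731521137377 42.26632833480835
```

Call:
play_rows([
  [0,0,0,0,1],
  [-0.25,0,-0.18,0,1],
  [-0.24,0,-0.2,0,1],
  [-0.22,0,-0.22,0,1],
  [-0.26,0,-0.3,0,1],
], force=20)

```text
t: 9.3
eef_pos: [0.4155, 0.3112, 0.2359]
eef_rot: [0.0, 1.0, 0.02, 0.001]
force: [-0.1, -3.3, 2.9]
finger_gap: 0.274
grasp_force: 40.9
```

Call:
play_rows([
  [0,0,0,0,1],
  [0,0,0,0,1],
  [0,0,0,0,1],
  [0,0,0,0,1],
  [0,0,0,0,1],
], force=110)

```text
t: 9.8
eef_pos: [0.415, 0.3113, 0.2349]
eef_rot: [0.0, 1.0, 0.02, -0.0]
force: [-1.2, -2.5, 2.6]
finger_gap: 0.263
grasp_force: 107.5
```

```bash
python3 - <<'E'
from h import *
from plant import sense
w=grab('wrist'); np.savez('wrist.npz',**w); s=sense(); print(s['eef_pos'],s['force'])
sd=grab('side'); t=grab('top')
u,v=w2p(sd,[.5,.31,.06]).astype(int); print(u,v)
a=w['frame'][0:300,130:430]; b=cv2.resize(sd['frame'][max(v-60,0):v+60,u-60:u+60],(300,300),interpolation=cv2.INTER_CUBIC)
cv2.imwrite('pics/tilt.png',np.hstack([a,b]))
E
```

```text
[0.41499434 0.31131609 0.23485534] [-0.96057211 -1.32201937  2.82611058]
260 209
```

View pics/tilt.png

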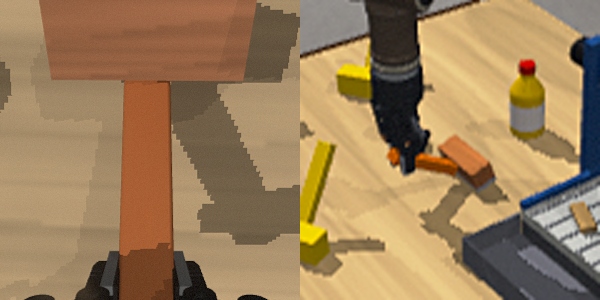

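The scraper is tilted about 17° back on its rear edge, firmly gripped and undamaged in pose. That extends its reach far enough under the gantry with the gripper vertical. Now I'll lift it and carry it in front of the left lane.

Call:
play_rows([
  [0,0,0.5,0,1],
  [0,0,0.8,0,1],
  [0,0,0.8,0,1],
  [0,0,0.7,0,1],
  [0,0,0.2,0,1],
])

```text
t: 10.45
eef_pos: [0.416, 0.3122, 0.327]
eef_rot: [-0.002, 1.0, 0.02, 0.002]
force: [0.4, 0.8, -2.1]
finger_gap: 0.259
grasp_force: 108.1
```

Call:
play_rows([
  [0.18,-0.8,0,0,1],
  [0.18,-0.85,0,0,1],
  [0.18,-0.85,0,0,1],
  [0.18,-0.85,0,0,1],
  [0.18,-0.85,0,0,1],
])

```text
t: 10.95
eef_pos: [0.4417, 0.1844, 0.3235]
eef_rot: [0.0, 1.0, 0.02, -0.001]
force: [1.0, 0.1, -1.5]
finger_gap: 0.266
grasp_force: 108.3
```

Call:
play_rows([
  [0.18,-0.85,0,0,1],
  [0.18,-0.85,0,0,1],
  [0.18,-0.85,0,0,1],
  [0.18,-0.85,0,0,1],
  [0.15,-0.67,0,0,1],
])

```text
t: 11.45
eef_pos: [0.4679, 0.062, 0.3236]
eef_rot: [0.0, 1.0, 0.02, -0.001]
force: [0.2, -0.8, -3.0]
finger_gap: 0.267
grasp_force: 108.3
```

```bash
python3 - <<'E'
from h import *
from plant import sense
t=grab('top'); w=grab('wrist'); s=sense(); print(s['t'],s['eef_pos'],s['force'],s['eef_rot'])
np.savez('t2.npz',**t)
a=cv2.resize(t['frame'][100:260,250:410],(480,480),interpolation=cv2.INTER_CUBIC)
cv2.imwrite('pics/pre.png',np.hstack([a,w['frame'][:400,130:450].copy() if 0 else cv2.resize(w['frame'][:,120:440],(320,420))[:, :].copy() if 0 else cv2.copyMakeBorder(w['frame'][:,120:440],0,60,0,0,cv2.BORDER_CONSTANT)]))
E
```

```text
11.55 [0.4682988  0.06150345 0.32378232] [-0.6140874   0.19554316 -1.57634216] [ 3.05304779e-04  9.99828242e-01  1.85259393e-02 -4.26936660e-04]
```

View pics/pre.png

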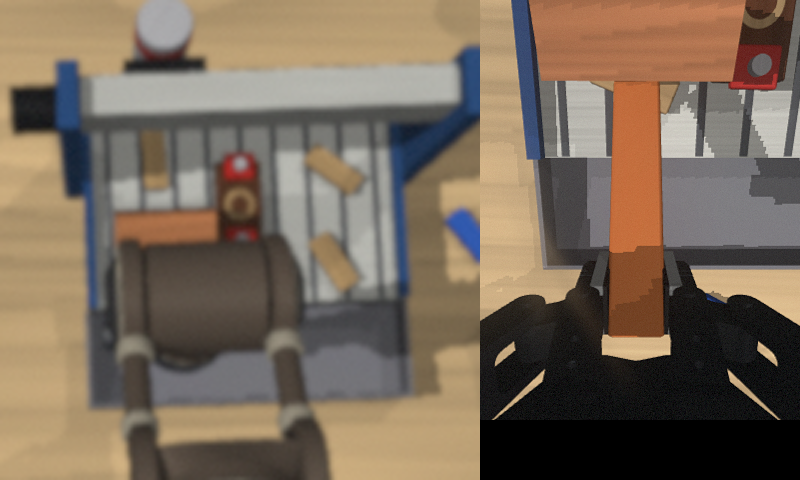

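Call:
play_rows([
  [0.3,0.06,-0.2,0,1],
  [0.6,0.06,0,0,1],
  [0.6,0.05,0,0,1],
  [0.6,0.03,0,0,1],
  [0.6,0.03,0,0,1],
])

```text
t: 12.05
eef_pos: [0.5499, 0.0717, 0.3176]
eef_rot: [-0.0, 1.0, 0.021, -0.0]
force: [0.6, -0.7, -2.4]
finger_gap: 0.266
grasp_force: 108.4
```

Call:
play_rows([
  [0.4,0.02,0,0,1],
  [0.2,0.01,0,0,1],
  [0.1,0.01,0,0,1],
  [0.1,0,0,0,1],
  [0.1,0,0,0,1],
])

```text
t: 12.55
eef_pos: [0.5758, 0.0715, 0.3186]
eef_rot: [-0.0, 1.0, 0.02, -0.0]
force: [-0.8, -1.2, -2.1]
finger_gap: 0.263
grasp_force: 108.4
```

Call:
play_rows([
  [0.15,0,0,0,1],
  [0.15,0,0,0,1],
  [0.15,0,0,0,1],
  [0.15,0,0,0,1],
  [0.1,0,0,0,1],
])

```text
t: 13.05
eef_pos: [0.5977, 0.0713, 0.3189]
eef_rot: [0.0, 1.0, 0.02, 0.0]
force: [1.0, 0.4, -1.5]
finger_gap: 0.264
grasp_force: 108.4
```

Call:
play_rows([
  [0,0,-0.3,0,1],
  [0,0,-0.3,0,1],
  [0,0,-0.2,0,1],
  [0,0,-0.1,0,1],
  [0,0,0,0,1],
])

```text
t: 13.55
eef_pos: [0.5968, 0.0714, 0.2912]
eef_rot: [0.0, 1.0, 0.02, -0.001]
force: [0.1, 0.4, -1.3]
finger_gap: 0.268
grasp_force: 108.7
```

```bash
python3 - <<'E'
from h import *
from plant import sense
w=grab('wrist'); np.savez('w4.npz',**w); s=sense(); print(s['t'],s['eef_pos'],s['force'],s['eef_rot'])
cv2.imwrite('pics/low.png',w['frame'])
E
```

```text
13.6 [0.59710165 0.07138587 0.29160077] [-0.14664881  0.08285066 -0.79156376] [ 7.32499269e-06  9.99804127e-01  1.97913225e-02 -1.02846400e-04]
```

View pics/low.png

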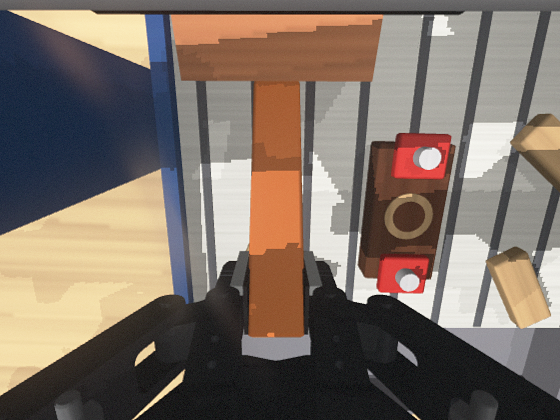

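The scraper is down behind chip 1 with no contact: the blade lies between rail and workpiece, and the chips are hidden under the handle. Now I'll pull.

Call:
play_rows([
  [0,0,-0.05,0,1],
  [-0.15,-0.006,0,0,1],
  [-0.3,-0.01,0,0,1],
  [-0.4,-0.015,0,0,1],
  [-0.4,-0.015,0,0,1],
])

```text
t: 14.1
eef_pos: [0.5584, 0.07, 0.2904]
eef_rot: [-0.0, 1.0, 0.02, -0.0]
force: [-0.2, 1.1, -0.7]
finger_gap: 0.263
grasp_force: 108.4
```

Call:
play_rows([
  [-0.4,-0.015,0,0,1],
  [-0.4,-0.015,0,0,1],
  [-0.4,-0.015,0,0,1],
  [-0.4,-0.015,0,0,1],
  [-0.4,-0.015,0,0,1],
])

```text
t: 14.6
eef_pos: [0.4986, 0.0677, 0.2904]
eef_rot: [-0.0, 1.0, 0.02, 0.0]
force: [0.7, -0.4, -1.7]
finger_gap: 0.264
grasp_force: 108.3
```

Call:
play_rows([
  [-0.4,-0.015,0,0,1],
  [-0.4,-0.015,0,0,1],
  [-0.4,-0.015,0,0,1],
  [-0.4,-0.015,0,0,1],
  [-0.4,-0.015,0,0,1],
])

```text
t: 15.1
eef_pos: [0.4387, 0.0655, 0.2904]
eef_rot: [-0.0, 1.0, 0.02, 0.0]
force: [0.2, 0.1, -2.5]
finger_gap: 0.265
grasp_force: 108.4
```

Call:
play_rows([
  [-0.4,-0.015,0,0,1],
  [-0.4,-0.015,0,0,1],
  [-0.4,-0.015,0,0,1],
  [-0.4,-0.015,0,0,1],
  [-0.2,-0.01,0,0,1],
])

```text
t: 15.6
eef_pos: [0.384, 0.0634, 0.29]
eef_rot: [-0.0, 1.0, 0.02, -0.001]
force: [0.1, 0.4, -1.8]
finger_gap: 0.264
grasp_force: 108.4
```

```bash
cat > chips.py <<'E'
from h import *
from plant import sense
import fit, sys
def seg(n,name=None,z=.067):
    c=grab(n); g=c['frame']; hsv=cv2.cvtColor(g,cv2.COLOR_BGR2HSV)
    m=cv2.inRange(hsv,(8,60,90),(22,180,255)); k,l,st,ce=cv2.connectedComponentsWithStats(m)
    for i in range(1,k):
        a=st[i,4]
        if a<(30 if n=='top' else 80): continue
        p=fit.tocnc(p2w(c,*ce[i],z))*1000
        if abs(p[0]+40)<200 and abs(p[1])<165: print(n,'px',ce[i].round(),'area',a,'bbox',st[i,:4].tolist(),'cnc',p.round(),'traylevel',(fit.tocnc(p2w(c,*ce[i],.02))*1000).round())
    return c
if __name__=='__main__':
    s=sense(); print(s['t'],s['eef_pos'],s['force'])
    for n in sys.argv[1:]: np.savez('last_'+n,**seg(n))
E
python3 chips.py top wrist side; python3 - <<'E'
from h import *
c=load('top'); hsv=cv2.cvtColor(c['frame'],cv2.COLOR_BGR2HSV)
for u,v in [(302,152),(305,184),(361,157),(361,187),(330,220),(310,165),(60,90)]: print(hsv[v,u])
E
```

```text
cnc [ 0.6211 -0.0169  0.038 ]
[[-1.5, 0.7], [0.2, 0.2], [-1.6, -0.4], [-0.4, -0.7], [0.6, -0.4], [0.0, -0.6], [0.4, 0.7], [2.1, 0.6]]
15.6 [0.38404473 0.06336414 0.29004981] [ 0.1493973   0.37824933 -1.80800051]
top px [312. 245.] area 138873 bbox [60, 70, 500, 350] cnc [-234.   69.] traylevel [-233.   65.]
top px [361. 156.] area 159 bbox [352, 148, 19, 17] cnc [ 30. -92.] traylevel [  41. -102.]
top px [329. 168.] area 113 bbox [324, 162, 12, 13] cnc [-2.  4.] traylevel [ 7. -2.]
top px [361. 187.] area 161 bbox [353, 178, 16, 19] cnc [-64. -87.] traylevel [-57. -97.]
top px [304. 209.] area 586 bbox [287, 200, 35, 25] cnc [-125.   86.] traylevel [-120.   83.]
wrist px [239. 185.] area 126459 bbox [0, 0, 560, 401] cnc [-202.  113.] traylevel [-212.  119.]
side px [355. 215.] area 944 bbox [327, 190, 57, 52] cnc [147.  80.] traylevel [196. 125.]
side px [290. 255.] area 137 bbox [280, 247, 21, 16] cnc [-185.   41.] traylevel [-151.   85.]
side px [364. 252.] area 91 bbox [360, 246, 9, 14] cnc [ 24. -95.] traylevel [ 67. -57.]
side px [342. 262.] area 92 bbox [337, 256, 12, 13] cnc [-70. -90.] traylevel [-31. -52.]
[ 17 106 101]
[ 18 109 143]
[ 17 110 155]
[ 17 108 146]
[130  13 115]
[ 30   8 154]
[21 21 87]
```

Left lane is cleared: its bed blobs are gone and one blob now sits at tray level (-151, 85). Next is the right lane.

Call:
play_rows([
  [0,0,0.5,0,1],
  [0,-0.2,0.5,0,1],
  [0,-0.7,0,0,1],
  [0,-0.8,0,0,1],
  [0,-0.8,0,0,1],
])

```text
t: 16.25
eef_pos: [0.3864, -0.0124, 0.3209]
eef_rot: [0.0, 1.0, 0.02, 0.001]
force: [0.2, 0.9, -2.8]
finger_gap: 0.261
grasp_force: 108.5
```

Call:
play_rows([
  [0,-0.8,0,0,1],
  [0,-0.8,0,0,1],
  [0,-0.8,0,0,1],
  [0,-0.8,0,0,1],
  [0,-0.33,0,0,1],
])

```text
t: 16.75
eef_pos: [0.3864, -0.1194, 0.3208]
eef_rot: [0.001, 1.0, 0.019, 0.001]
force: [-0.7, 0.9, -2.1]
finger_gap: 0.258
grasp_force: 108.5
```

Call:
play_rows([
  [0.3,0.01,0,0,1],
  [0.6,0.02,0,0,1],
  [0.7,0.03,0,0,1],
  [0.7,0.03,0,0,1],
  [0.7,0.03,0,0,1],
])

```text
t: 17.25
eef_pos: [0.4772, -0.1127, 0.3202]
eef_rot: [-0.0, 1.0, 0.02, 0.0]
force: [0.0, -0.1, -3.0]
finger_gap: 0.267
grasp_force: 108.4
```

```bash
python3 chips.py top side | tail -n +3
```

```text
17.25 [ 0.47718451 -0.1127202   0.32022804] [ 0.03153588 -0.1418985  -3.04611664]
top px [303. 240.] area 131157 bbox [60, 70, 500, 350] cnc [-219.   94.] traylevel [-217.   91.]
top px [361. 156.] area 160 bbox [352, 148, 19, 17] cnc [ 30. -92.] traylevel [  41. -102.]
top px [330. 168.] area 119 bbox [324, 162, 13, 13] cnc [-2.  4.] traylevel [ 7. -2.]
top px [363. 176.] area 559 bbox [348, 166, 36, 37] cnc [-32. -96.] traylevel [ -24. -106.]
top px [305. 219.] area 245 bbox [297, 212, 20, 20] cnc [-157.   85.] traylevel [-153.   82.]
side px [362. 220.] area 697 bbox [342, 199, 42, 43] cnc [148.  42.] traylevel [197.  85.]
side px [355. 247.] area 267 bbox [343, 234, 26, 27] cnc [ 20. -56.] traylevel [ 63. -16.]
side px [290. 255.] area 142 bbox [280, 247, 21, 16] cnc [-185.   42.] traylevel [-151.   86.]
side px [342. 262.] area 88 bbox [337, 256, 12, 13] cnc [-70. -89.] traylevel [-32. -52.]
```

Call:
play_rows([
  [0.7,0.02,0,0,1],
  [0.7,0.02,0,0,1],
  [0.7,0.02,0,0,1],
  [0.6,0.02,0,0,1],
  [0.4,0,0,0,1],
])

```text
t: 17.85
eef_pos: [0.5694, -0.1106, 0.3201]
eef_rot: [-0.0, 1.0, 0.02, -0.0]
force: [-0.3, -0.4, -3.0]
finger_gap: 0.265
grasp_force: 108.4
```

Call:
play_rows([
  [0.3,0,0,0,1],
  [0.2,0,0,0,1],
  [0.1,0,-0.2,0,1],
  [0,0,-0.4,0,1],
  [0,0,-0.35,0,1],
])

```text
t: 18.35
eef_pos: [0.5858, -0.1115, 0.2904]
eef_rot: [-0.0, 1.0, 0.02, -0.001]
force: [0.3, -0.5, 0.9]
finger_gap: 0.267
grasp_force: 109.0
```

Call:
play_rows([
  [0,0,-0.03,0,1],
  [-0.15,-0.006,0,0,1],
  [-0.3,-0.01,0,0,1],
  [-0.4,-0.015,0,0,1],
  [-0.4,-0.015,0,0,1],
])

```text
t: 18.85
eef_pos: [0.5476, -0.1128, 0.2906]
eef_rot: [-0.0, 1.0, 0.02, -0.001]
force: [0.7, 0.2, -2.2]
finger_gap: 0.262
grasp_force: 108.5
```

```bash
python3 chips.py top side| tail -n +3
```

```text
18.85 [ 0.54763374 -0.11281959  0.29062836] [ 0.71158865  0.22674458 -2.21559372]
top px [301. 239.] area 129082 bbox [60, 70, 500, 350] cnc [-215.   99.] traylevel [-213.   97.]
top px [358. 155.] area 383 bbox [346, 146, 26, 32] cnc [ 35. -84.] traylevel [ 46. -94.]
top px [330. 168.] area 123 bbox [324, 162, 13, 13] cnc [-3.  4.] traylevel [ 7. -2.]
top px [364. 193.] area 47 bbox [359, 190, 10, 7] cnc [-82. -95.] traylevel [ -76. -105.]
top px [305. 219.] area 247 bbox [297, 212, 20, 20] cnc [-157.   85.] traylevel [-153.   82.]
side px [370. 225.] area 440 bbox [356, 210, 28, 32] cnc [148.   2.] traylevel [196.  44.]
side px [368. 246.] area 203 bbox [358, 234, 23, 25] cnc [ 56. -79.] traylevel [100. -41.]
side px [290. 255.] area 144 bbox [280, 247, 21, 16] cnc [-185.   41.] traylevel [-151.   85.]
side px [342. 262.] area 93 bbox [337, 256, 12, 13] cnc [-70. -90.] traylevel [-31. -52.]
```

Call:
play_rows([
  [-0.4,-0.015,0,0,1],
  [-0.4,-0.015,0,0,1],
  [-0.4,-0.015,0,0,1],
  [-0.4,-0.015,0,0,1],
  [-0.4,-0.015,0,0,1],
])

```text
t: 19.45
eef_pos: [0.488, -0.1151, 0.2909]
eef_rot: [-0.0, 1.0, 0.02, -0.0]
force: [-0.3, -0.6, -1.5]
finger_gap: 0.262
grasp_force: 108.4
```

Call:
play_rows([
  [-0.4,-0.015,0,0,1],
  [-0.4,-0.015,0,0,1],
  [-0.4,-0.015,0,0,1],
  [-0.4,-0.015,0,0,1],
  [-0.4,-0.015,0,0,1],
])

```text
t: 19.95
eef_pos: [0.4282, -0.1174, 0.291]
eef_rot: [0.0, 1.0, 0.02, 0.0]
force: [-0.6, -0.3, -3.2]
finger_gap: 0.265
grasp_force: 108.5
```

Call:
play_rows([
  [-0.4,-0.015,0,0,1],
  [-0.4,-0.015,0,0,1],
  [-0.3,-0.015,0,0,1],
  [0,0,0,0,1],
  [0,0,0,0,1],
])

```text
t: 20.45
eef_pos: [0.3963, -0.1189, 0.2912]
eef_rot: [0.0, 1.0, 0.02, 0.001]
force: [-0.1, -0.2, -2.8]
finger_gap: 0.263
grasp_force: 108.5
```

Call:
play_rows([
  [0,0,0.5,0,1],
  [0,0.2,0.5,0,1],
  [0,0.7,0,0,1],
  [0,0.8,0,0,1],
  [0,0.9,0,0,1],
])

```text
t: 20.95
eef_pos: [0.3969, -0.0403, 0.3215]
eef_rot: [0.0, 1.0, 0.019, 0.001]
force: [0.2, 0.2, -2.3]
finger_gap: 0.262
grasp_force: 108.5
```

Call:
play_rows([
  [0,0.9,0,0,1],
  [0,0.6,0,0,1],
  [0,0,0,0,1],
  [0,0,0,0,1],
  [0,0,0,0,1],
])

```text
t: 21.45
eef_pos: [0.3965, 0.0038, 0.3211]
eef_rot: [0.0, 1.0, 0.02, 0.0]
force: [-0.7, -0.1, -2.2]
finger_gap: 0.263
grasp_force: 108.6
```

```bash
python3 chips.py top side| tail -n +3
```

```text
21.45 [0.39651993 0.00379189 0.32108706] [-0.66501327 -0.1352496  -2.23045367]
top px [310. 243.] area 136937 bbox [60, 70, 500, 350] cnc [-229.   74.] traylevel [-228.   71.]
top px [329. 168.] area 110 bbox [324, 162, 12, 13] cnc [-3.  5.] traylevel [ 7. -1.]
top px [326. 202.] area 530 bbox [308, 194, 36, 21] cnc [-105.   21.] traylevel [-100.   15.]
top px [365. 205.] area 80 bbox [356, 203, 19, 5] cnc [-121.  -98.] traylevel [-116. -108.]
top px [352. 213.] area 111 bbox [343, 207, 20, 11] cnc [-141.  -56.] traylevel [-137.  -64.]
top px [305. 219.] area 244 bbox [297, 212, 20, 20] cnc [-157.   85.] traylevel [-153.   82.]
side px [355. 215.] area 942 bbox [327, 189, 57, 53] cnc [147.  80.] traylevel [196. 126.]
side px [310. 237.] area 259 bbox [297, 225, 27, 26] cnc [-68.  78.] traylevel [-29. 123.]
side px [290. 255.] area 134 bbox [280, 247, 21, 15] cnc [-185.   43.] traylevel [-151.   87.]
side px [320. 279.] area 100 bbox [314, 272, 12, 16] cnc [-181. -107.] traylevel [-147.  -70.]
```

```bash
python3 - <<'E' | tail -n +3
from h import *
import fit
c=grab('wrist'); hsv=cv2.cvtColor(c['frame'],cv2.COLOR_BGR2HSV); m=cv2.inRange(hsv,(8,60,60),(24,200,255))
for Y in (-.161,.161):
  print('tray corners px',[w2p(c,fit.cw(fit.t,p)).round().tolist() for p in [(-.105,Y,.055),(-.201,Y,.045)]])
T=load('last_top'); f=210/np.tan(np.radians(T['f'])/2)
k,l,st,ce=cv2.connectedComponentsWithStats(m)
def tri(a,b):
    (o1,d1),(o2,d2)=a,b; A=np.stack([d1,-d2],1); s=np.linalg.lstsq(A,o2-o1,rcond=None)[0]; p=o1+d1*s[0];q=o2+d2*s[1]; return (p+q)/2,np.linalg.norm(p-q)
for i in range(1,k):
    if st[i,4]<150: continue
    p=fit.tocnc(p2w(c,*ce[i],.03))*1000
    if p[0]<-95 and p[0]>-210 and p[1]<20: print(ce[i].round(),st[i].tolist(),p.round())
    for nm,px in [('thin',(365,205)),('flat',(352,213))]:
        q,e=tri(ray(T,*px),ray(c,*ce[i])); 
        if e<.01 and -.02<q[2]<.1: print(nm,ce[i].round(),'z',q[2].round(3),(fit.tocnc(q)*1000).round(),'err',e.round(4))
E
```

```text
tray corners px [[550.0, 50.0], [510.0, 183.0]]
tray corners px [[87.0, 50.0], [114.0, 183.0]]
[440.  79.] [396, 70, 88, 19, 1548] [-121. -100.]
thin [440.  79.] z 0.012 [-116. -109.] err 0.0045
```

The thin blob triangulates to z ≈ 12 mm, so that chip lies on the tray floor and all four are in the tray. Now I'll return the scraper.

Call:
play_rows([
  [0.05,0.5,0.1,0,1],
  [0.05,0.8,0,0,1],
  [0.05,0.8,0,0,1],
  [0.05,0.8,0,0,1],
  [0.05,0.8,0,0,1],
])

```text
t: 22.1
eef_pos: [0.4038, 0.1156, 0.324]
eef_rot: [-0.0, 1.0, 0.019, 0.0]
force: [0.1, 0.6, -2.2]
finger_gap: 0.26
grasp_force: 108.6
```

Call:
play_rows([
  [0.05,0.8,0,0,1],
  [0.05,0.8,0,0,1],
  [0.05,0.8,0,0,1],
  [0.05,0.8,0,0,1],
  [0.05,0.8,0,0,1],
])

```text
t: 22.6
eef_pos: [0.4115, 0.2358, 0.3239]
eef_rot: [-0.0, 1.0, 0.019, -0.0]
force: [-0.8, -0.4, -2.0]
finger_gap: 0.259
grasp_force: 108.6
```

Call:
play_rows([
  [0.05,0.8,0,0,1],
  [0.05,0.8,0,0,1],
  [0,0.6,0,0,1],
  [0,0.15,0,0,1],
  [0,0,-0.5,0,1],
])

```text
t: 23.1
eef_pos: [0.4156, 0.3066, 0.3107]
eef_rot: [-0.001, 1.0, 0.02, 0.002]
force: [0.8, -0.4, -1.9]
finger_gap: 0.263
grasp_force: 108.7
```

Call:
play_rows([
  [0,0,-0.8,0,1],
  [0,0,-0.8,0,1],
  [0,0,-0.5,0,1],
  [0,0,-0.2,0,1],
  [0,0,-0.1,0,1],
])

```text
t: 23.6
eef_pos: [0.4142, 0.305, 0.2364]
eef_rot: [0.0, 1.0, 0.019, -0.001]
force: [0.6, 0.4, -2.4]
finger_gap: 0.264
grasp_force: 108.6
```

Call:
play_rows([
  [0,0,-0.1,0,1],
  [0,0,0,0,1],
  [0,0,0,0,1],
  [0.13,0,0.14,0,1],
  [0.13,0,0.14,0,1],
], force=20)

```text
t: 24.1
eef_pos: [0.4222, 0.3059, 0.2429]
eef_rot: [-0.0, 1.0, 0.02, 0.0]
force: [-0.2, 0.2, -2.9]
finger_gap: 0.264
grasp_force: 108.7
```

Call:
play_rows([
  [0.11,0,0.11,0,1],
  [0.11,0,0.11,0,1],
  [0.12,0,0.1,0,1],
  [0.12,0,0.1,0,1],
  [0,0,0,0,1],
])

```text
t: 24.6
eef_pos: [0.4366, 0.306, 0.2556]
eef_rot: [-0.0, 1.0, 0.02, 0.001]
force: [0.9, -0.6, -1.7]
finger_gap: 0.264
grasp_force: 108.7
```

```bash
python3 - <<'E'
from h import *
from plant import sense
c=grab('wrist'); s=sense(); print(s['eef_pos'],s['force'],s['grasp_force'])
# block appearance vs 'wrist.npz'-style: rear-top edge & colors along column of block
hsv=cv2.cvtColor(c['frame'],cv2.COLOR_BGR2HSV)
u=int(w2p(c,[.536,.33,.04])[0]); print(u,[tuple(int(x) for x in hsv[v,u]) for v in range(60,180,8)])
E
```

```text
[0.43615402 0.30583283 0.25525733] [ 0.3888114   0.48908408 -3.03205189] 108.7166440486908
240 [(11, 140, 153), (11, 146, 147), (11, 139, 143), (17, 92, 158), (16, 94, 162), (17, 93, 150), (18, 96, 148), (16, 92, 156), (18, 97, 153), (17, 90, 164), (19, 89, 164), (18, 92, 164), (17, 92, 160), (17, 95, 155), (16, 95, 156)]
```

The grip did not relax, so the scraper is still tilted and hanging about 20 mm up. I'll lower its rear edge to just above the bench, then open: it only has to settle through a few mm.

Call:
play_rows([
  [-0.3,0,0,0,1],
  [-0.4,0,-0.2,0,1],
  [0,0,-0.2,0,1],
  [0,0,-0.2,0,1],
  [0,0,0,0,1],
])

```text
t: 25.15
eef_pos: [0.4142, 0.3057, 0.2359]
eef_rot: [0.0, 1.0, 0.02, -0.001]
force: [0.3, 0.3, -1.9]
finger_gap: 0.264
grasp_force: 108.8
```

Call:
play_rows([
  [0,0,0,0,0.65],
  [0,0,0.1,0,0.6],
  [0,0,0.2,0,0.5],
  [0,0,0.2,0,0.3],
  [0,0,0.2,0,0],
])

```text
t: 25.65
eef_pos: [0.4152, 0.3059, 0.2591]
eef_rot: [-0.0, 1.0, 0.02, 0.001]
force: [1.0, 0.3, -0.4]
finger_gap: 0.822
grasp_force: 0.0
```

Call:
play_rows([
  [0,0,0,0,0],
  [0,0,0.5,0,0],
  [0,0,0.8,0,0],
  [0,0,0.9,0,0],
  [0,0,0.9,0,0],
])

```text
t: 26.15
eef_pos: [0.4145, 0.3056, 0.3517]
eef_rot: [0.0, 1.0, 0.02, -0.0]
force: [-0.2, 0.7, -0.2]
finger_gap: 1.0
grasp_force: 0.0
```

Call:
play_rows([
  [0,0,0.3,0,0],
  [0,0,0,0,0],
  [0,0,0,0,0],
  [0,0,0,0,0],
  [0,0,0,0,0],
])

```text
t: 26.65
eef_pos: [0.4142, 0.3054, 0.3583]
eef_rot: [0.001, 1.0, 0.02, -0.001]
force: [-0.6, -0.0, -0.2]
finger_gap: 1.002
grasp_force: 0.0
```

```bash
python3 - <<'E'
from h import *
from plant import sense
s=sense(); print(s['t'],s['eef_pos'],s['force'])
c=grab('wrist'); hsv=cv2.cvtColor(c['frame'],cv2.COLOR_BGR2HSV); m=cv2.inRange(hsv,(0,110,60),(14,255,255))
k,l,st,ce=cv2.connectedComponentsWithStats(m); 
for i in range(1,k):
    if st[i,4]>1500:
        b=(l==i); print(st[i].tolist())
        rows=np.where(b.any(1))[0]
        for v in rows[::12]: 
            uu=np.where(b[v])[0]; print(v,uu.min(),uu.max(),end=' | ')
        print()
def proj(x,y,a,pts):
    return [w2p(c,[x+p[0]*np.cos(a)-p[1]*np.sin(a),y+p[0]*np.sin(a)+p[1]*np.cos(a),p[2]]).round().tolist() for p in pts]
print(proj(.534,.308,.04,[(.018,.048,.04),(.018,-.048,.04),(-.018,.048,.04),(-.018,-.048,.04),(-.104+.007,.012,.124+.006),(-.104-.007,-.012,.124-.006)]))
E
python3 chips.py top side | tail -n +3
```

```text
26.65 [0.41423653 0.30543831 0.35830527] [-0.56684842 -0.01223563 -0.18587975]
[218, 36, 116, 175, 9472]
36 229 302 | 48 219 332 | 60 220 331 | 72 220 331 | 84 225 324 | 96 262 289 | 108 261 289 | 120 261 290 | 132 260 290 | 144 260 290 | 156 259 291 | 168 259 292 | 180 258 292 | 192 258 293 | 204 258 292 | 
[46, 64, 97, 69, 4672]
64 95 105 | 76 50 129 | 88 47 137 | 100 48 141 | 112 56 140 | 124 82 131 | 
[[221.0, 38.0], [336.0, 37.0], [223.0, 84.0], [333.0, 84.0], [261.0, 196.0], [296.0, 211.0]]
26.7 [0.41437159 0.30551329 0.35856854] [ 0.29914662 -0.20996583  0.35986124]
top px [320. 242.] area 133069 bbox [60, 70, 500, 350] cnc [-227.   44.] traylevel [-226.   39.]
top px [330. 168.] area 121 bbox [324, 161, 13, 14] cnc [-2.  4.] traylevel [ 8. -2.]
top px [364. 206.] area 69 bbox [355, 204, 19, 4] cnc [-121.  -95.] traylevel [-116. -105.]
top px [353. 214.] area 137 bbox [344, 208, 19, 13] cnc [-145.  -59.] traylevel [-140.  -67.]
top px [305. 219.] area 212 bbox [297, 212, 19, 19] cnc [-156.   85.] traylevel [-152.   82.]
side px [355. 215.] area 944 bbox [327, 189, 57, 53] cnc [147.  80.] traylevel [196. 125.]
side px [290. 255.] area 148 bbox [280, 247, 21, 16] cnc [-185.   41.] traylevel [-151.   85.]
side px [320. 279.] area 96 bbox [315, 273, 11, 15] cnc [-181. -108.] traylevel [-147.  -71.]
```

The scraper's outline matches a flat-standing pose to within a few pixels, all chips are in the tray, and the gripper is clear. I'll hand the job in.

```bash
python3 -c "
from plant import bot
print(bot.close_job())"
```

```text
the job is handed in; nothing more can be done
None
```

The job is handed in, though the judge returned no verdict: by my last camera checks the ring is at off, all four chips are in the tray, and the scraper stands released on its sole, after about 27 s of the 72 s allowed.

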